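Draw a sagging gate bolt and hold the gate ajar

TASK

The small spring-closed wooden gate on the bench is locked by a worn barrel bolt whose end sags behind the bent-up lip of its keeper. By its red knob, lift the bolt so that its thick head clears the lip and pull it back towards the hinge side until it is clear of the keeper, then use the knob to pull the gate ajar towards the robot, about 25 degrees open. Finish still holding the knob with the bolt drawn and the gate standing still (it would swing shut if let go), and do not disturb the other things on the bench.

Things in the scene. Friction and masses are not known exactly. Their poses are not given: they have to be found in the camera images.
- gate_frame: Fixed plywood board, 130 x 360 x 16 mm, with two wooden posts, carrying the gate. Origin: centre of the board's underside on the bench. +y runs along the closed gate from latch post to hinge post; the gate opens to -x, roughly towards the robot (turned up to 20 degrees); z up. Gate and posts reach 116 mm above the bench; only straps, keeper, bolt and knob rise higher.
- keeper_lip (a point): Middle of the top edge of the keeper's bent-up lip, 123 mm above the bench, lip 4 mm thick. The keeper is a steel channel on the latch post, open at its top, running along y of gate_frame from this lip 43 mm to -y; side walls up to 145 mm above the bench, 32 mm apart inside. The lip, leaning inward, closes the gate-side end below the bolt's rod. Axes parallel to gate_frame's.
- gate_hinge (a point): Point on the vertical hinge pin of the gate, 112 mm above the bench, at x = -18 mm, y = +100 mm in gate_frame. Its axes turn with the gate: at joint value 0 they are parallel to gate_frame's.
- gate (a joint): Opening angle of the gate about the vertical hinge pin, rad: 0 closed, grows as the latch side swings towards -x of gate_frame (clockwise seen from above), stop at 1.3. A spring closes it: about 0.3 N m when closed, 0.56 N m at 0.44 rad. While the bolt is in the keeper it opens at most a few degrees.
- bolt: Steel barrel bolt lying on top of the gate: a rod 10 mm thick, 170 mm long, with a round head 26 mm thick and 15 mm long at the keeper end, and a red knob. About 0.3 kg. Origin: its tail end (hinge side), 140 mm above the bench; -y points along the gate to the keeper, x across the gate. At rest it slopes 4 degrees down to the keeper. The straps it runs in reach 154 mm above the bench.
- bolt_knob (a point): Grip point of the red knob: on its axis, 50 mm above the rod's axis and 15 mm below the knob's top, about 182 mm above the bench at rest, clear of all else. The knob is an upright cylinder 18 mm in diameter and 60 mm tall, 110 mm from the bolt's tail, leaning 4 degrees at rest. Axes as of bolt (x across the gate, turning with it).
- bolt_head (a point): Centre of the bolt's thick head, 26 mm in diameter, 173 mm from the tail. The head must rise about 8 mm from rest to pass the keeper's lip.
- bolt_draw (a joint): How far the bolt is drawn back along the gate towards the hinge side, m: 0 fully shot, stop at 0.050. Friction about 1.5 N. Starts at 0.004 to 0.009; unless lifted, the head meets the lip at about 0.013. From 0.038 on the head is quite clear of the keeper.
- bolt_lift (a joint): Tilt of the bolt about its tail, rad: 0 sagging at rest (gravity brings it back), stop at 0.13 (knob about 14 mm up). The head clears the lip at about 0.05 (knob 5.5 mm up); 0.08 to 0.10 (knob 9 to 11 mm up) is a good lift. As the bolt tilts up by 0.1 rad, the grip point also goes about 5 mm towards the hinge side.
- sanding_block: Bystander: brown sanding block, 61 x 114 x 35 mm, lying on the bench. Origin under its centre.
- red_pencil: Bystander: red pencil, 159 mm long, 8 mm thick, lying on the bench. Origin under its centre.
- offcut: Bystander: pale wood offcut, 30 x 90 x 12 mm. Origin under its centre.
- glue: Bystander: white glue bottle with a red cap, 42 x 57 x 184 mm, standing behind the gate. Origin under its centre.
- brown_tape: Bystander: roll of brown tape, 102 mm in diameter, 46 mm high, lying flat. Origin under its centre.
- clamp: Bystander: steel C-clamp lying on its side, 85 x 173 x 16 mm. Origin under its centre.

How it is judged (in metres and radians):
On the way, in this order (a step that is already met when the one before it is completed fails the run):
1. the bolt is lifted high enough to clear the lip while its head is still inside the keeper (value of joint bolt_lift above 0.035 rad and value of joint bolt_draw below 0.03 m), for 0.05 s.
2. the bolt is drawn back until its head is clear of the keeper (value of joint bolt_draw above 0.036 m), for 0.1 s.
At the end, for the whole second after the job is handed in: The bolt is drawn back at least 34 mm, the gate is held still between 15 and 35 degrees open (0.26 to 0.61 rad, moving slower than 0.1 rad/s), and the fingers still hold the bolt's knob (at least 1 N) (value of joint bolt_draw above 0.034 m and value of joint gate between 0.26 and 0.61 rad and velocity of joint gate between -0.1 and 0.1 rad/s and contact force between the fingers and bolt above 1 N); the arm keeps its last pose, push and grip.
It fails at once if a bystander is moved more than 30 mm (distance of any of sanding_block, red_pencil, offcut, glue, brown_tape, clamp from where it was at the start of the episode above 0.03 m).
It also fails if it takes over 32 s, if anything falls off the work surface, if the arm or the gripper's body presses on something with over 40 N, if the wrist force passes 120 N, or if a joint passes its speed limit or range.

ROBOT

A 6-joint arm with a two-finger parallel gripper is mounted at the origin on the work surface; the furniture and walls round the work are solid. World frame = base frame: x ahead of the robot, y to its left, z up, the work surface at z = 0. Lengths are in mm, angles in rad, forces in N, time in s.
With the tool pointing down it reaches from about 350 to 775 mm from the base axis. Payload 7.3 kg.
Tool frame: the origin (TCP) lies on the front face of the gripper's body, between the roots of the fingers; the fingertips stand 66 mm ahead of it and the grasp point (between the pads) lies 47 mm ahead of it (bot.tip_extent is the distance from the TCP to the fingertips, in mm); z points along the fingers, y is the line along which they close (so a half turn about z gives the same grasp; the last joint's range is limited). The gripper opens to 92 mm and grips with 3 to 60 N. Pads are 19 mm wide; open, the fingers measure 130 mm over their backs; the gripper's body (75 mm by 190 mm) begins 47 mm behind the grasp point.
Start: joints at [1, 0.342, 1.524, -0, 1.275, -0.146], TCP at [216.358, 478.36, 292.241] pointing down, gripper open.
Joint ranges: [-2.53, 2.53], [-0.77, 2.02], [0.04, 2.7], [-1, 4.14], [0.28, 2.66], [-3.11, 3.11]. Speed limits (rad/s): [2.57, 2.57, 3.14, 3.14, 3.14, 3.14].

INTERFACE

Orientations are given as [roll, pitch, yaw] about the fixed x, y, z axes, in that order (R = Rz(yaw) Ry(pitch) Rx(roll)).
In Python, from plant import readout, viewer, order, bot gives the robot as it stands.
- The arm moves only by the shell command python3 -m creep 'ROWS'. ROWS is text: rows parted by semicolons, each of 7 numbers parted by spaces: the shift along the world's x, y, z in m, then the turn, a rotation vector about the world's x, y, z in rad, then the opening in per cent of the stroke, from 0 (shut) to 100 (fully open). A call has 1 to 8 rows; each row shifts and turns the commanded pose from where the row before left it; what a row does not reach is not made up. A row lasts 1/12 s, in which the tool goes at most 41.7 mm and 7.16 degrees, less where a joint would pass 70% of its speed; a pose out of reach is approached as far as the arm can. A call is refused whole if a number of a shift passes 0.0417 or a number of a turn 0.125, either way. A call with a gripper value outside its range is refused whole. The fingers move at their own pace and stop on an object; the grip force is fixed at half the most. Time passes only in rows, so rows that do not move let the fingers close. It gives the time, the measured TCP pose, the force, the opening and the grip force at its end, in the units of the state.
- readout.get_obs(): the state, without advancing time (a new reading comes with each control period).
- viewer.capture(name): name is "scene" or "top" or "wrist"; returns the picture (420x560x3 uint8, red, green, blue); there is no depth.
- viewer.camera_info(name): a dict with "fx", "fy", "cx", "cy" (pixels), "origin" and "rotation" of the camera in the world. Camera axes: x right, y up, looking along -z (the intrinsics and any distortion apply to the point x, -y, -z); pixel columns grow to the right and rows downward; lengths in mm; the calibration is good to about 2 mm. A picture is of the moment at which its call begins: read the wrist's pose just before it. camera_info takes no time and is no camera call; for the wrist camera it gives the pose at the moment of the call.
- order.close_job(): hands the job in; it is judged then, once.
The state is a dict: "time": time; "joint_positions": joint angles; "dq": joint speeds; "tau": joint torques, N m; "tool_pos": TCP position; "tcp_rot": TCP orientation; "contact_force": force on the tool from outside, world axes, zero at the start; "moment": the same for the moment, N m; "grip_width": finger opening in mm; "finger_force": force on a finger pad.
Only numpy, scipy, OpenCV 4.12 (cv2) and the standard library are available. Lean on these libraries where they do the work, as an engineer would, in place of code of your own. Each camera call takes 0.05 s, during which the arm holds its last target. There are 200 camera calls.

## Working session

There is one attempt and no reset: what is moved stays moved. The work goes in short steps, Python scripts to look and compute and a shell command to move; the robot and the scene stay as the last step left them, time stands still between calls to the robot, and variables do not carry over. Pictures are saved under pics/ and viewed, at most 10 in all, crops included, and the job is handed in when it is done.

```bash
mkdir -p pics
cat > h.py <<'E'
import numpy as np, cv2
from plant import readout, viewer, order, bot
def cap(n,f):
    i=viewer.camera_info(n); p=viewer.capture(n); cv2.imwrite('pics/'+f,p[:,:,::-1]); return p,i
def ray(i,u,v):
    d=np.array([(u-i['cx'])/i['fx'],-(v-i['cy'])/i['fy'],-1.]); return np.array(i['origin']),np.array(i['rotation'])@d
def onz(i,u,v,z):
    o,d=ray(i,u,v); return o+d*(z-o[2])/d[2]
def tri(rays):
    A=0;b=0
    for o,d in rays:
        d=d/np.linalg.norm(d);P=np.eye(3)-np.outer(d,d);A=A+P;b=b+P@o
    return np.linalg.solve(A,b)
def red(p):
    h=cv2.cvtColor(p,cv2.COLOR_RGB2HSV); m=(((h[...,0]<8)|(h[...,0]>172))&(h[...,1]>140)&(h[...,2]>60)).astype('uint8')
    n,l,s,c=cv2.connectedComponentsWithStats(m); return [(s[k].tolist(),c[k].round(1).tolist()) for k in range(1,n) if s[k][4]>15]
E
python3 - <<'E'
from h import *
np.set_printoptions(precision=3,suppress=True)
ims=[]
for n in ('scene','top'):
    p,i=cap(n,n+'0.png'); print(n,i,red(p)); ims.append(p)
print(readout.get_obs())
E
```

```text
scene {'fx': 398.7287381910034, 'fy': 398.7287381910034, 'cx': 281.5440874899189, 'cy': 209.30337764118585, 'origin': array([ -23.724, -802.959, 1140.7  ]), 'rotation': array([ 0.785,  0.018, -0.638])} [([332, 180, 7, 11, 54], [335.1, 186.1]), ([280, 194, 5, 14, 59], [282.2, 199.9]), ([227, 244, 23, 23, 49], [238.2, 255.4]), ([338, 387, 19, 33, 154], [347.4, 405.5])]
top {'fx': 533.7939979637354, 'fy': 533.7939979637354, 'cx': 291.0092132683206, 'cy': 208.3354021539526, 'origin': array([ 233.483,   36.246, 1618.97 ]), 'rotation': array([ 0.195, -0.017, -1.569])} [([297, 118, 9, 9, 51], [300.7, 122.3]), ([285, 187, 7, 9, 38], [287.6, 190.3]), ([262, 265, 45, 6, 86], [284.0, 267.5])]
{'time': 0.1, 'joint_positions': array([ 1.   ,  0.343,  1.525, -0.   ,  1.275, -0.146]), 'dq': array([ 0.001,  0.   , -0.002, -0.001,  0.002, -0.   ]), 'tau': array([  0.002, -43.2  , -24.47 ,   0.072,   0.053,  -0.   ]), 'tool_pos': array([216.223, 478.111, 291.621]), 'tcp_rot': array([-3.14 , -0.   ,  2.717]), 'contact_force': array([ 0.3  , -0.935, -0.014]), 'moment': array([-0.041, -0.024, -0.054]), 'finger_force': 0.0, 'grip_width': 91.89319747782797}
```

View pics/scene0.png

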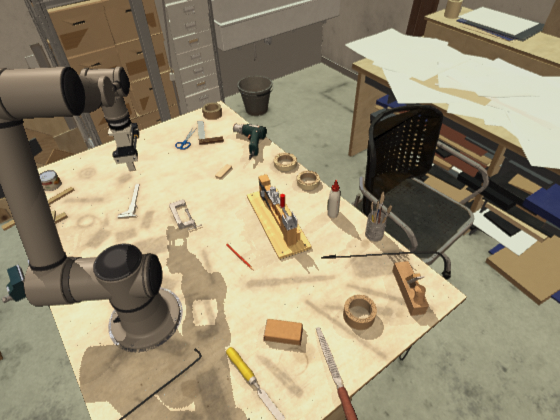

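View pics/top0.png

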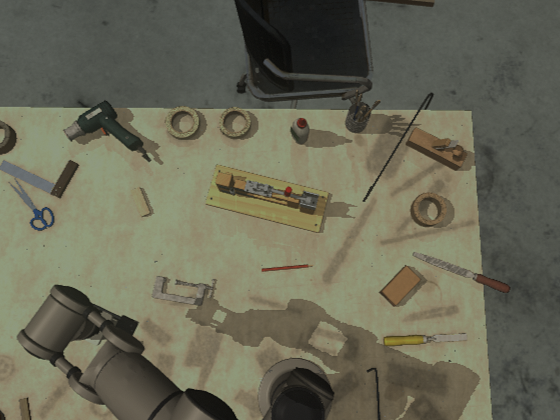

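The scene view shows the gate at centre, with its red knob at about (282,200). The top view has the knob at (288,190) and the yellow board from (207,165) to (333,232), latch end on the right. The pencil and clamp lie on the robot side.

```bash
cat >> h.py <<'E'
from scipy.spatial.transform import Rotation as Ro
_ray=ray
def ray(i,u,v):
    d=np.array([(u-i['cx'])/i['fx'],-(v-i['cy'])/i['fy'],-1.]); return np.array(i['origin']),Ro.from_euler('xyz',i['rotation']).as_matrix()@d
E
python3 - <<'E'
from h import *
np.set_printoptions(precision=3,suppress=True)
print({k:v for k,v in viewer.camera_info('scene').items() if 'd' in k})
S=viewer.camera_info('scene');T=viewer.camera_info('top');W=viewer.camera_info('wrist');print(W)
k=tri([ray(S,282.2,199.9),ray(T,287.6,190.3)]);print('knob',k, onz(T,287.6,190.3,180),onz(S,282.2,199.9,175))
p=cv2.imread('pics/top0.png');h=cv2.cvtColor(p,cv2.COLOR_BGR2HSV)
m=((h[...,0]>18)&(h[...,0]<32)&(h[...,1]>130)&(h[...,2]>110)).astype('uint8');m[:150]=0;m[245:]=0;m[:,:195]=0;m[:,345:]=0
c=np.vstack([c for c in cv2.findContours(m,0,2)[0] if cv2.contourArea(c)>20]);r=cv2.minAreaRect(c);b=cv2.boxPoints(r);print(r)
P=np.array([onz(T,u,v,16) for u,v in b]);print(P,np.linalg.norm(P-np.roll(P,1,0),axis=1))
ce=P.mean(0);E=P-np.roll(P,1,0);L=max(E,key=np.linalg.norm);L=L*np.sign(L[1]);print('centre',ce,'yaw',np.degrees(np.arctan2(-L[0],L[1])))
E
```

```text
{}
{'fx': 338.3585064896012, 'fy': 338.3585064896012, 'cx': 277.1081974231381, 'cy': 209.19936935396504, 'origin': array([141.312, 512.607, 384.651]), 'rotation': array([-0.308,  0.002,  1.147])}
knob [569.235  21.59  172.343] [568.328  21.303 180.   ] [566.663  19.523 175.   ]Traceback (most recent call last):
  File "<stdin>", line 8, in <module>
    return _nx.concatenate(arrs, 0, dtype=dtype, casting=casting)
           ~~~~~~~~~~~~~~~^^^^^^^^^^^^^^^^^^^^^^^^^^^^^^^^^^^^^^^
ValueError: need at least one array to concatenate
```

```bash
python3 -m creep '.021 -.027 0 0 0 -.083 100;.021 -.027 0 0 0 -.083 100;.021 -.027 0 0 0 -.083 100;.021 -.027 0 0 0 -.083 100;.021 -.027 0 0 0 -.083 100;.021 -.027 0 0 0 -.083 100;.021 -.027 0 0 0 -.083 100;.021 -.027 0 0 0 -.083 100'
python3 -m creep '.021 -.027 0 0 0 -.083 100;.021 -.027 0 0 0 -.083 100;.021 -.027 0 0 0 -.083 100;.021 -.027 0 0 0 -.083 100;.021 -.027 0 0 0 -.083 100;.021 -.027 0 0 0 -.083 100;.021 -.027 0 0 0 -.083 100;.021 -.027 0 0 0 -.083 100'
python3 -m creep '0 0 0 0 0 0 100;0 0 0 0 0 0 100'
python3 - <<'E'
from h import *
np.set_printoptions(precision=3,suppress=True)
p,i=cap('wrist','w1.png');o=readout.get_obs();print(o['tool_pos'],o['tcp_rot'],o['contact_force'],o['time']);print(i,red(p))
q=cv2.imread('pics/top0.png');h=cv2.cvtColor(q,cv2.COLOR_BGR2HSV)
for u,v in((222,175),(240,205),(300,222),(322,200),(250,240)):print(h[v,u])
E
```

```text
time: 0.77
tool_pos: [384.9, 260.8, 292.0]
tcp_rot: [-3.141, -0.0, 2.049]
contact_force: [0.7, 0.7, -0.3]
grip_width: 92.3
finger_force: 0.0
time: 1.43
tool_pos: [553.0, 44.8, 291.8]
tcp_rot: [-3.141, 0.0, 1.384]
contact_force: [0.7, 0.3, 0.6]
grip_width: 91.8
finger_force: 0.0
time: 1.6
tool_pos: [552.8, 44.9, 291.3]
tcp_rot: [-3.14, 0.0, 1.386]
contact_force: [0.0, -0.2, 0.1]
grip_width: 91.5
finger_force: 0.0
[552.093  46.052 291.468] [-3.14  -0.     1.388] [-1.124  0.854 -0.4  ] 1.65
{'fx': 338.3585064896012, 'fy': 338.3585064896012, 'cx': 277.1081974231381, 'cy': 209.19936935396504, 'origin': array([568.044, 126.294, 384.284]), 'rotation': array([-0.309,  0.002, -0.184])} [([100, 159, 50, 103, 713], [124.4, 208.9]), ([291, 226, 30, 61, 1393], [304.3, 257.2])]
[ 20 122 142]
[ 24 106 142]
[ 22 111 143]
[ 20 115 113]
[ 35  53 148]
```

View pics/w1.png

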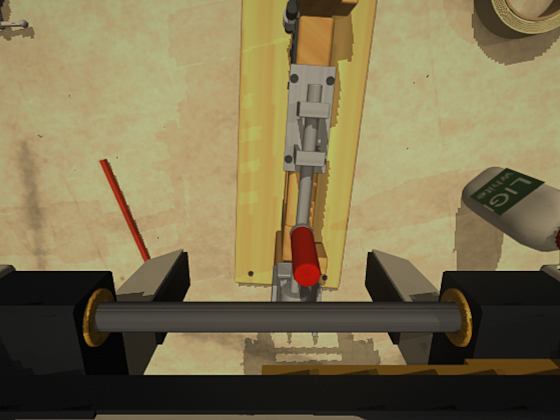

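The wrist view shows the knob's top at (307,272) and its base near (300,232). The rod runs up to its tail at (315,87), with the straps at rows 107 and 158 and the hinge end at the top. The board's edges run (243,0)-(235,283) and (371,0)-(340,287).

Run:
```python
from h import *
np.set_printoptions(precision=2,suppress=True)
i=dict(zip(('fx','fy','cx','cy'),(338.3585,338.3585,277.108,209.199)));i['origin']=np.array([568.044,126.294,384.284]);i['rotation']=np.array([-0.309,.002,-.184])
S=viewer.camera_info('scene');T=viewer.camera_info('top')
kt=onz(i,307.5,273,197);print('top',kt,'topcam',onz(T,287.6,190.3,185))
print('tri top/wrist', tri([ray(T,287.6,190.3),ray(i,305,262)]),tri([ray(S,282.2,199.9),ray(i,304.3,257.2)]))
tail=onz(i,315,86,143);print('tail',tail,'base',onz(i,301,232,137),np.linalg.norm(tail-kt))
d=(tail-kt)[:2];print('bolt yaw',np.degrees(np.arctan2(-d[0],d[1])))
for a,b in(((243,0),(235,283)),((371,0),(340,287))):
    A=onz(i,*a,16);B=onz(i,*b,16);d=(A-B)[:2];print(A,B,'yaw',np.degrees(np.arctan2(-d[0],d[1])))
import re
q=cv2.imread('pics/top0.png');h=cv2.cvtColor(q,cv2.COLOR_BGR2HSV)
m=((h[...,0]>16)&(h[...,0]<30)&(h[...,1]>90)).astype('uint8');m[:150]=0;m[245:]=0;m[:,:195]=0;m[:,345:]=0
m=cv2.morphologyEx(m,cv2.MORPH_OPEN,np.ones((3,3)))
c=max(cv2.findContours(m,0,2)[0],key=cv2.contourArea);b=cv2.boxPoints(cv2.minAreaRect(c))
P=np.array([onz(T,u,v,16) for u,v in b]);E=P-np.roll(P,1,0);L=max(E,key=np.linalg.norm);L=L*np.sign(L[1]);print(np.linalg.norm(E,axis=1),P.mean(0),np.degrees(np.arctan2(-L[0],L[1])))
```

```text
top [567.63  23.46 197.  ] topcam [567.16  21.36 185.  ]
tri top/wrist [567.88  21.6  178.95] [567.8   22.01 172.24]
tail [594.32 131.27 143.  ] base [568.1   26.92 137.  ] 123.49388339392827
bolt yaw -13.90361463089606
[552.15 222.83  16.  ] [477.54 -73.28  16.  ] yaw -14.142341728056595
[672.18 200.43  16.  ] [ 603.61 -102.25   16.  ] yaw -12.764492455081687
[124.13 350.87 124.63 345.74] [540.26  72.42  16.  ] 0.9048226388620784
```

```bash
python3 -m creep '.005 -.008 0 0 0 -.027 100;.005 -.008 0 0 0 -.027 100;.005 -.0075 0 0 0 0 100;0 0 -.015 0 0 0 70;0 0 -.016 0 0 0 60;0 0 -.016 0 0 0 50;0 0 -.015 0 0 0 40;0 0 0 0 0 0 40'
python3 - <<'E'
from h import *
p,i=cap('wrist','w2.png');o=readout.get_obs();print(o['tool_pos'],o['tcp_rot'],o['contact_force'],o['grip_width']);print(i,red(p))
E
```

```text
time: 2.32
tool_pos: [566.2, 22.8, 227.4]
tcp_rot: [-3.136, 0.001, 1.335]
contact_force: [0.1, 1.0, -0.0]
grip_width: 63.2
finger_force: 0.0
[566.86169267  22.77880022 229.09061121] [-3.13866268e+00  5.29932115e-04  1.33508979e+00] [ 0.25422409 -0.24351853  0.7466753 ] 58.74252741375921
{'fx': 338.3585064896012, 'fy': 338.3585064896012, 'cx': 277.1081974231381, 'cy': 209.19936935396504, 'origin': array([585.95482635, 103.2496357 , 320.33354288]), 'rotation': array([-0.30940071,  0.005091  , -0.23517684])} [([45, 161, 68, 110, 1064], [78.0, 214.9]), ([260, 234, 41, 68, 2237], [280.1, 270.8])]
```

View pics/w2.png

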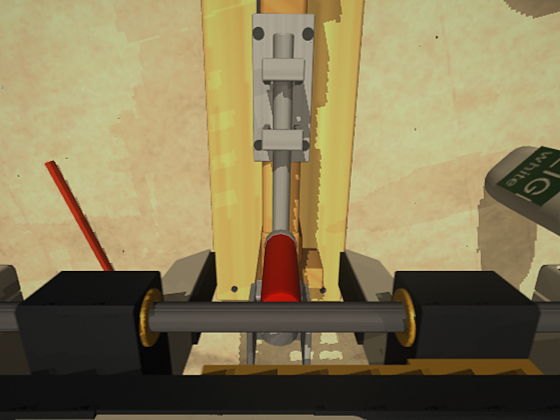

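The knob at (280,270) is centred between the fingers, and the rod stands vertical in the image, so the tool is square to the gate. I'll close.

```bash
python3 -m creep '0 0 0 0 0 0 0;0 0 0 0 0 0 0;0 0 0 0 0 0 0;0 0 0 0 0 0 0;0 0 0 0 0 0 0;0 0 0 0 0 0 0'
```

```text
time: 2.87
tool_pos: [567.4, 22.9, 230.6]
tcp_rot: [3.141, -0.0, 1.335]
contact_force: [0.7, 0.1, 0.1]
grip_width: 18.9
finger_force: 0.0
```

```bash
python3 -m creep '0 0 0 0 0 0 0;0 0 0 0 0 0 0;0 0 0 0 0 0 0'
```

```text
time: 3.12
tool_pos: [567.5, 22.8, 230.5]
tcp_rot: [3.141, -0.0, 1.335]
contact_force: [0.4, 0.2, 1.7]
grip_width: 17.7
finger_force: 30.0
```

```bash
python3 -m creep '.0004 .0017 .002 -.0175 .0042 0 0;.0004 .0017 .002 -.0175 .0042 0 0;.0004 .0017 .002 -.0175 .0042 0 0;.0004 .0017 .002 -.0175 .0042 0 0;.0004 .0017 .002 -.0175 .0042 0 0;0 0 0 0 0 0 0;0 0 0 0 0 0 0;0 0 0 0 0 0 0'
```

```text
time: 3.78
tool_pos: [569.4, 31.8, 240.1]
tcp_rot: [3.141, 0.089, 1.335]
contact_force: [1.6, 1.7, -3.6]
grip_width: 17.5
finger_force: 30.0
```

Run:
```python
from h import *
p,i=cap('wrist','w3.png');o=readout.get_obs();print(o['tool_pos'],o['tcp_rot'],o['contact_force'],o['moment'],o['grip_width'],o['finger_force']);print(red(p))
```

```text
[569.41465764  31.74145338 240.0499478 ] [3.14153369 0.08902511 1.33487655] [ 2.08705223  2.03647792 -4.28804949] [ 0.2406409  -0.34512414  0.00195064] 17.330604464911335 29.99938577413559
[([47, 148, 79, 121, 1130], [85.2, 206.2]), ([258, 232, 39, 70, 2198], [277.4, 269.6])]
```

View pics/w3.png

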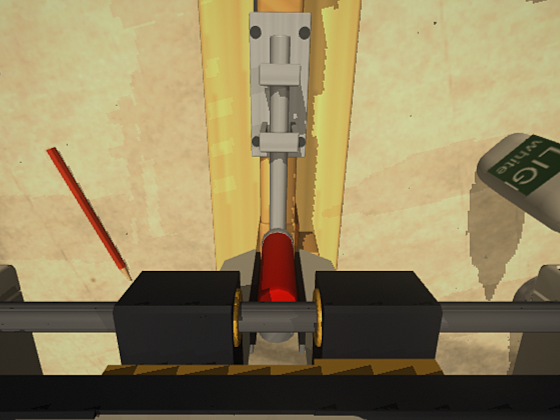

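The knob is still gripped and the rod is raised, with the load at -4 N on z. Next is the draw, 37 mm towards the hinge.

```bash
python3 -m creep '.0011 .0045 0 0 0 0 0;.0011 .0045 0 0 0 0 0;.0011 .0045 0 0 0 0 0;.0011 .0045 0 0 0 0 0;0 0 0 0 0 0 0'; python3 -m creep '.0011 .0045 0 0 0 0 0;.0011 .0045 0 0 0 0 0;.0011 .0045 0 0 0 0 0;.0011 .0045 0 0 0 0 0;0 0 0 0 0 0 0;0 0 0 0 0 0 0'
```

```text
time: 4.25
tool_pos: [574.1, 50.4, 240.2]
tcp_rot: [3.141, 0.089, 1.335]
contact_force: [2.4, 0.3, -3.7]
grip_width: 17.3
finger_force: 30.0
time: 4.75
tool_pos: [578.3, 68.2, 240.1]
tcp_rot: [3.141, 0.089, 1.335]
contact_force: [2.8, 0.5, -3.2]
grip_width: 17.2
finger_force: 30.0
```

Run:
```python
from h import *
p,i=cap('wrist','w4.png');o=readout.get_obs();print(o['tool_pos'],o['tcp_rot'],o['contact_force'],o['moment'],o['grip_width'],o['finger_force']);print(i,red(p))
```

```text
[578.20642559  67.97437524 240.10283024] [3.14153252 0.08910608 1.33521587] [ 3.1038133   0.22774992 -3.49490562] [ 0.24673695 -0.45294378  0.01618984] 17.33315526073292 29.999433159828186
{'fx': 338.3585064896012, 'fy': 338.3585064896012, 'cx': 277.1081974231381, 'cy': 209.19936935396504, 'origin': array([599.35456889, 156.32721759, 325.44101178]), 'rotation': array([-3.97479717e-01, -2.65652633e-04, -2.34943764e-01])} [([57, 185, 71, 110, 978], [91.7, 237.1]), ([258, 232, 39, 70, 2216], [277.3, 269.6])]
```

View pics/w4.png

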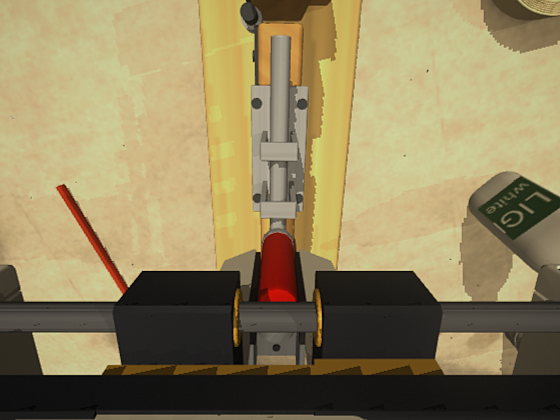

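The bolt is drawn: its tail now stands past the strap plate, the knob is still gripped, and the hinge pin cap shows at (250,12). Next I'll compute the arc about the hinge.

Run:
```python
from h import *
np.set_printoptions(precision=1,suppress=True)
i=viewer.camera_info('wrist')
for z in (112,120,130):print(onz(i,251,12,z))
H=np.array([588.9,188.6]);T=np.array([578.2,68.0])
# grip is 47mm along tool z from TCP
o=readout.get_obs();z=Ro.from_euler('xyz',o['tcp_rot']).apply([0,0,1]);print(z,o['tool_pos']+47*z)
for a in np.arange(0,26.1,2.6):
    r=-np.radians(a);R=np.array([[np.cos(r),-np.sin(r)],[np.sin(r),np.cos(r)]]);print(a,R@(T-H)+H-T)
```

```text
[591.9 186.6 112. ]
[592.2 185.5 120. ]
[592.5 184.  130. ]
[-0.  -0.1 -1. ] [577.2  63.9 193.3]
0.0 [0. 0.]
2.6 [-5.5  0.6]
5.2 [-10.9   1.5]
7.800000000000001 [-16.3   2.6]
10.4 [-21.6   3.9]
13.0 [-26.9   5.5]
15.600000000000001 [-32.    7.3]
18.2 [-37.1   9.4]
20.8 [-42.1  11.7]
23.400000000000002 [-47.   14.2]
26.0 [-51.8  16.9]
```

```bash
python3 -m creep '-.0027 .0003 0 0 0 -.0227 0;-.0028 .0003 0 0 0 -.0227 0;-.0027 .0004 0 0 0 -.0227 0;-.0027 .0005 0 0 0 -.0227 0;-.0027 .0005 0 0 0 -.0227 0;-.0027 .0006 0 0 0 -.0227 0'
```

```text
time: 5.3
tool_pos: [561.6, 69.9, 240.3]
tcp_rot: [3.141, 0.09, 1.196]
contact_force: [4.6, 0.9, -3.4]
grip_width: 17.0
finger_force: 30.0
```

Forces are low and the gate is following, so I'll carry on along the arc.

```bash
python3 -m creep '-.0027 .0006 0 0 0 -.0227 0;-.0026 .0007 0 0 0 -.0227 0;-.0026 .0008 0 0 0 -.0227 0;-.0027 .0008 0 0 0 -.0227 0;-.0025 .0009 0 0 0 -.0227 0;-.0026 .0009 0 0 0 -.0227 0;-.0026 .0010 0 0 0 -.0227 0'
python3 -m creep '-.0025 .0011 0 0 0 -.0227 0;-.0025 .0011 0 0 0 -.0227 0;-.0025 .0012 0 0 0 -.0227 0;-.0025 .0012 0 0 0 -.0227 0;-.0024 .0013 0 0 0 -.0227 0;-.0024 .0013 0 0 0 -.0227 0'
python3 -m creep '0 0 0 0 0 0 0;0 0 0 0 0 0 0;0 0 0 0 0 0 0;0 0 0 0 0 0 0'
python3 - <<'E'
from h import *
p,i=cap('wrist','w5.png');p,_=cap('top','t5.png');cv2.imwrite('pics/t5c.png',cv2.resize(p[140:260,180:360,::-1],None,fx=4,fy=4))
o=readout.get_obs();print(o['tool_pos'],o['tcp_rot'],o['contact_force'],o['moment'],o['grip_width'],o['finger_force'])
E
```

```text
time: 5.88
tool_pos: [543.4, 75.7, 240.3]
tcp_rot: [3.141, 0.09, 1.037]
contact_force: [4.5, -1.2, -3.6]
grip_width: 17.5
finger_force: 30.0
time: 6.38
tool_pos: [528.6, 82.8, 240.3]
tcp_rot: [3.141, 0.09, 0.901]
contact_force: [5.4, -1.7, -3.8]
grip_width: 17.3
finger_force: 30.0
time: 6.72
tool_pos: [528.8, 82.7, 240.3]
tcp_rot: [3.141, 0.09, 0.904]
contact_force: [4.4, -2.6, -3.7]
grip_width: 17.4
finger_force: 30.0
[528.768179    82.71074798 240.25192343] [3.14141868 0.09026536 0.90352952] [ 3.67962808 -1.75665612 -2.67661611] [-0.35993293 -0.49319342  0.052096  ] 17.21941605421433 29.999388456344604
```

View pics/w5.png

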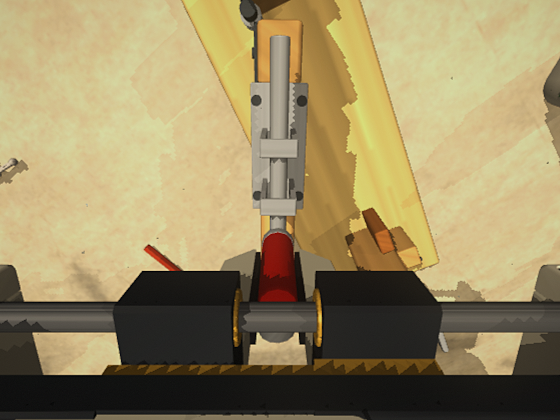

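View pics/t5c.png

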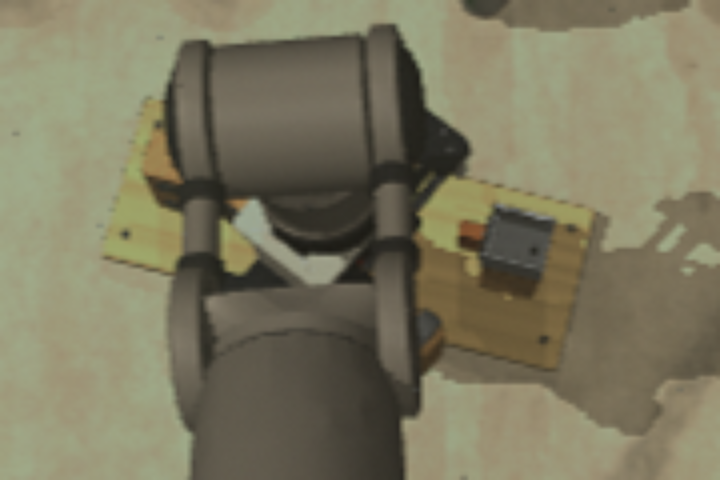

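The gate is about 25° ajar, with its end standing off the latch post in the top crop at (430,330), and the knob is still held. Against the tail, the strap moved about 4 px, from row 151 to 147, so the bolt crept back about 2 mm. I'll restore that and let it settle.

```bash
python3 -m creep '.0006 .0008 0 0 0 0 0;.0006 .0008 0 0 0 0 0;0 0 0 0 0 0 0;0 0 0 0 0 0 0;0 0 0 0 0 0 0;0 0 0 0 0 0 0;0 0 0 0 0 0 0;0 0 0 0 0 0 0' && python3 -c "
from plant import order
print(order.close_job())"
```

```text
time: 7.48
tool_pos: [530.0, 84.2, 240.3]
tcp_rot: [3.141, 0.09, 0.903]
contact_force: [2.8, -3.4, -2.6]
grip_width: 17.3
finger_force: 30.0
the job is handed in; nothing more can be done
None
```

I handed the job in at about 7.5 s: the bolt was lifted and drawn back about 40 mm, and the gate was about 25° open with the knob still gripped at 30 N; no verdict came back.

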